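# Switch on the guarded bench output

### The arm

A 6-joint arm with a two-finger parallel gripper is mounted at the origin on the work surface. World frame = base frame: x ahead of the robot, y to its left, z up, the work surface at z = 0. Lengths are in m, angles in rad, forces in N, time in s.
With the tool pointing down it reaches from about 0.325 to 0.875 m from the base axis. Payload 4.4 kg.
Tool frame: the origin (TCP) lies at the very end of the fingers, on their centre line; the grasp point (between the pads) lies behind it (bot.pinch_z is the z of the grasp point in the tool frame, in m); z points along the fingers, y is the direction in which the jaws open and shut (so a half turn about z gives the same grasp; the last joint's range is limited). The gripper opens to 85 mm and grips with 20 to 120 N. Pads are 22 mm wide; open, the fingers measure 114 mm over their backs; the gripper's body (76 mm by 85 mm) begins 54 mm behind the grasp point. The pads swing forward as they close: fully open they stand 13 mm farther back than shut.
Start: joints at [1.139, 0.207, 1.542, -0, 1.393, -0.15], TCP at [0.159, 0.552, 0.231] pointing down, gripper open.
Joint ranges: [-2.73, 2.73], [-0.86, 2.22], [0.23, 2.46], [-1.11, 4.25], [0.08, 2.63], [-2.82, 2.82]. Speed limits (rad/s): [2.79, 2.79, 3.14, 3.14, 3.14, 3.14].

### API

Orientations are given as a unit quaternion [w, x, y, z].
In Python, from cell import bot gives the robot as it stands.
- The arm moves only by the tool apply_moves, never from a script. Its argument "commands" is a list of rows, each a list of 2 entries, a list of its own where there are three numbers: the shift along the tool's x, y, z scaled (see below), then the turn about the tool's z scaled (see below). In form: [[[tx, ty, tz], spin], ...]. A call has exactly 8 rows; each row shifts and turns the commanded pose from where the row before left it, along the tool's axes as they then stand; what a row does not reach is not made up. The controller multiplies each number of a shift by 0.02 m and each number of a turn by 0.08 rad. A row lasts 1/12 s, in which the tool goes at most 41.7 mm and 7.16 degrees, less where a joint would pass 70% of its speed; a pose out of reach is approached as far as the arm can. A call with a number of a shift or a turn outside -1 to 1 is refused whole. A call with a gripper value outside its range is refused whole. "hand" is the gripper command: -1 is shut, 1 is fully open, values between are in proportion, set as the call begins (left out, the last holds). The fingers move at their own pace and stop on an object; "force" is the grip in N (left out, the last holds). Time passes only in rows, so rows that do not move let the fingers close, or fill a call up. It gives the time, the measured TCP pose, the force and the opening at its end, in the units of the state.
- bot.observe(): the state, without advancing time (a new reading comes with each control period).
- bot.get_image(name): name is "scene" or "top"; returns a dict with "frame" (400x640x3 uint8, red, green, blue), "depth" (400x640 float32, m along the optical axis (not along the pixel's ray), 0 where there is no reading), "fov_y" (degrees; the focal length in pixels is half the picture's height over the tangent of half this angle, whatever the lens; pixels are square), "cx", "cy" (the principal point, pixels), "R" (3x3) and "t" (3): a world point X has camera coordinates R X + t. Camera axes: x right, y down, z forward; pixel columns grow to the right and rows downward; lengths in m; the calibration is good to about 2 mm. A picture is of the moment at which its call begins.
- bot.sign_off(): hands the job in, once; it reports no verdict.
The state is a dict: "t": time; "joint_positions": joint angles; "dq": joint speeds; "effort": joint torques, N m; "ee_pos": TCP position; "tcp_rot": TCP orientation; "force": force on the tool from outside, world axes, zero at the start; "ft_torque": the same for the moment, N m; "finger_gap": finger opening in m.
Only numpy, scipy, OpenCV 4.12 (cv2) and the standard library are available. Lean on these libraries where they do the work, as an engineer would, in place of code of your own. Each camera call takes 0.05 s, during which the arm holds its last target. There are 200 camera calls.

### The job

Switch on the bench output under the red guard: lift the red see-through guard by its tab or front edge with a fingertip or the back of a finger, push the toggle under it all the way over towards the hinge, then draw the finger out and let the guard drop fully shut. Pinch and pick up nothing, use only light pushes, and leave the yellow-guarded switch, the solder spool, the tub and the screwdriver alone.

Things in the scene. Friction and masses are not known exactly. Their poses are not given: they have to be found in the camera images.
- red_unit: Black output box with the red guard, fixed to the bench, 160 long (x) x 110 wide (y) x 55 mm high; origin at the centre of its underside on the bench; z up, +x from its front (tab end) to its hinge end. Turned up to 0.35 rad; may be the left or the right one.
- red_hinge (a point): Hinge axis of the red see-through guard, parallel to the box's y: at box x = +40 mm, 66 mm above the bench, between two lugs at y = +-39 mm, 74 mm high. The guard is a hood 66 mm wide: a roof 4 mm thick, underside 94 mm above the bench, from x = +48 to -28 mm; side cheeks down to 60 mm above the bench, inner width 60 mm; open at the front below the roof.
- red_tab (a point): Middle of the upper edge of the solid red tab (66 mm wide, 4 mm thick) that stands up from the roof's front edge: closed, at box x = -30 mm, 128 mm above the bench (its foot is at x = -28 mm, 94 mm up). Guard and toggle are slippery plastic. Fingers leaning forward 20 to 40 degrees, run in below the roof's front edge, lift it and it slides up their backs; fingertips must not come down on the edge.
- red_guard (a joint): Angle of the red guard: 0 shut, grows as the tab goes up and back, stop at 1.7 rad. Its weight (about 50 g) and a weak spring shut it from any angle as soon as nothing holds it; about 1 N at the tab moves it. It rests on whatever finger is under its front edge.
- red_ball (a point): Centre of the white ball (16 mm diameter) on the steel toggle under the red guard; 26 mm from the toggle's pivot, which lies at box x = +5 mm, 58 mm above the bench. Off: the ball is at box x = -5 mm, on: +15 mm; 82 mm above the bench in both, 84 mm half-way.
- red_switch (a joint): Angle of the toggle under the red guard: 0 off (leaning to the box's front), 0.8 on (leaning to the hinge, against its stop). Stays where it is left; about 2 N at the ball moves it. It starts between 0 and 0.1. The closed guard does not touch it.
- yellow_unit: Black output box with the yellow guard, fixed to the bench, 160 long (x) x 110 wide (y) x 55 mm high; origin at the centre of its underside on the bench; z up, +x from its front (tab end) to its hinge end. Turned up to 0.35 rad; may be the left or the right one.
- yellow_hinge (a point): Hinge axis of the yellow see-through guard, parallel to the box's y: at box x = +40 mm, 66 mm above the bench, between two lugs at y = +-39 mm, 74 mm high. The guard is a hood 66 mm wide: a roof 4 mm thick, underside 94 mm above the bench, from x = +48 to -28 mm; side cheeks down to 60 mm above the bench, inner width 60 mm; open at the front below the roof.
- yellow_tab (a point): Middle of the upper edge of the solid yellow tab (66 mm wide, 4 mm thick) that stands up from the roof's front edge: closed, at box x = -30 mm, 128 mm above the bench (its foot is at x = -28 mm, 94 mm up). Guard and toggle are slippery plastic. Fingers leaning forward 20 to 40 degrees, run in below the roof's front edge, lift it and it slides up their backs; fingertips must not come down on the edge.
- yellow_guard (a joint): Angle of the yellow guard: 0 shut, grows as the tab goes up and back, stop at 1.7 rad. Its weight (about 50 g) and a weak spring shut it from any angle as soon as nothing holds it; about 1 N at the tab moves it. It rests on whatever finger is under its front edge.
- yellow_ball (a point): Centre of the white ball (16 mm diameter) on the steel toggle under the yellow guard; 26 mm from the toggle's pivot, which lies at box x = +5 mm, 58 mm above the bench. Off: the ball is at box x = -5 mm, on: +15 mm; 82 mm above the bench in both, 84 mm half-way.
- yellow_switch (a joint): Angle of the toggle under the yellow guard: 0 off (leaning to the box's front), 0.8 on (leaning to the hinge, against its stop). Stays where it is left; about 2 N at the ball moves it. It starts between 0 and 0.1. The closed guard does not touch it.
- spool: Solder spool standing on a flange, loose, 56 mm diameter, 40 mm high; origin at the centre of its underside. Bystander, between the boxes.
- tub: Open white plastic tub, loose, 90 x 130 x 55 mm high; origin at the centre of its underside. Bystander, beyond the boxes.
- screwdriver: Screwdriver with blue handle lying roughly along world x, loose, 200 mm long, 26 mm high; origin near its middle. Bystander, to the right of the boxes.

How it is judged:
On the way, in this order (a step that is already met when the one before it is completed fails the run):
1. the red guard is lifted, the toggle still off (value of joint red_guard above 0.2 rad and value of joint red_switch below 0.4 rad), for 0.05 s.
2. the toggle is over, the guard still up (value of joint red_switch above 0.65 rad and value of joint red_guard above 0.06 rad), for 0.05 s.
At the end, for the whole second after the job is handed in: The red switch's toggle is over to on (joint above 0.65 of 0.8), the red guard is shut (below 0.06 rad), the yellow guard is shut (below 0.06) with its toggle off (below 0.25), and spool, tub and screwdriver are within 20 mm of where they stood (value of joint red_switch above 0.65 rad and value of joint each of red_guard, yellow_guard below 0.06 rad and value of joint yellow_switch below 0.25 rad and distance of each of spool, tub, screwdriver from where it was at the start of the episode below 0.02 m); the robot touches nothing.
It fails at once if the yellow guard was lifted (over 0.15 rad) or its toggle moved (over 0.25 rad) (value of joint yellow_guard above 0.15 rad or value of joint yellow_switch above 0.25 rad).
It fails at once if the red guard or its toggle was squeezed or forced (over 40 N) (contact force between the fingers and red_guard above 40 N or contact force between the fingers and red_switch above 40 N).
It fails at once if the spool was picked up or pushed away (over 20 mm) (distance of spool from where it was at the start of the episode above 0.02 m).
It fails at once if the tub was picked up or pushed away (over 20 mm) (distance of tub from where it was at the start of the episode above 0.02 m).
It fails at once if the screwdriver was picked up or pushed away (over 20 mm) (distance of screwdriver from where it was at the start of the episode above 0.02 m).
It also fails if it takes over 35 s, if anything falls off the work surface, if the arm or the gripper's body presses on something with over 40 N, if the wrist force passes 120 N, or if a joint passes its speed limit or range.

## Working session

There is one attempt and no reset: what is moved stays moved. The work goes in short steps, Python scripts to look and compute and a tool call to move; the robot and the scene stay as the last step left them, time stands still between calls to the robot, and variables do not carry over. Pictures are saved under pics/ and viewed, on a budget of 10 in all, crops included, one or two more only if the job needs it, and the job is handed in when it is done.

Besides the shell and the picture viewer there is one more tool, called by a JSON object that holds its "op" and its "data". apply_moves: Moves the arm, as the interface text tells. Its arguments: {"type":"object","properties":{"commands":{"type":"array"},"hand":{"type":"number"},"force":{"type":"number"}},"required":["commands"]}

```bash
ls; mkdir -p pics
python3 - <<'E'
from cell import bot
import cv2,numpy as np
print(bot.observe(), bot.pinch_z)
for n in("scene","top"):
    d=bot.get_image(n); cv2.imwrite(f"pics/{n}0.png",d["frame"][:,:,::-1]); np.savez(f"{n}0.npz",**d)
    print(n,d["fov_y"],d["cx"],d["cy"],d["R"],d["t"])
E
```

```text
pics
{'t': 0.0, 'joint_positions': array([ 1.13950187e+00,  2.07421666e-01,  1.54295937e+00, -1.28921881e-05,
        1.39350840e+00, -1.50480354e-01]), 'dq': array([0.00030204, 0.00121776, 0.00191765, 0.0005748 , 0.00042356,
       0.0015278 ]), 'effort': array([-1.63612960e-03, -3.83037937e+01, -2.91592562e+01, -2.43263730e-04,
        1.04255971e-02,  2.50666670e-05]), 'ee_pos': array([0.15903648, 0.55177701, 0.23012225]), 'tcp_rot': array([-3.23283485e-04,  1.39944945e-01,  9.90158620e-01, -1.10196407e-03]), 'force': array([0.20834393, 1.12773908, 0.98793209]), 'ft_torque': array([ 0.01701621, -0.00758979, -0.0071047 ]), 'finger_gap': 0.08516266774409637} -0.0187
scene 49.5242471855294 318.7343448001257 195.0043175689549 [[-0.52826782  0.84899665  0.01173892]
 [ 0.64013994  0.40731843 -0.65139278]
 [-0.55781177 -0.33659529 -0.75864988]] [ 0.38867534 -0.30660802  1.29954148]
top 55.954024849002266 316.740910920502 195.59207940425463 [[ 0.00452737 -0.99982471 -0.01816739]
 [-0.99107619 -0.00206597 -0.1332806 ]
 [ 0.1332197   0.01860868 -0.99091182]] [-0.06034277  0.62019841  0.87598754]
```

View pics/scene0.png

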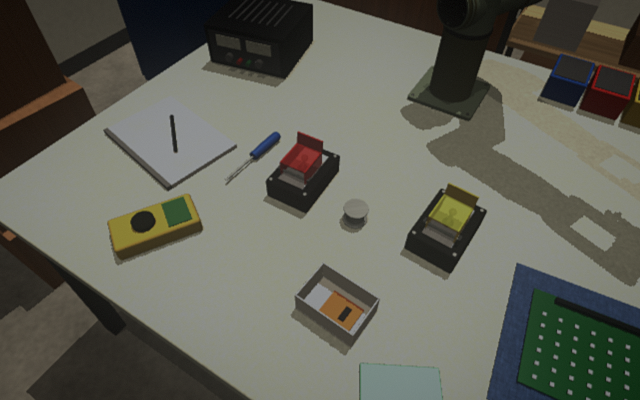

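View pics/top0.png

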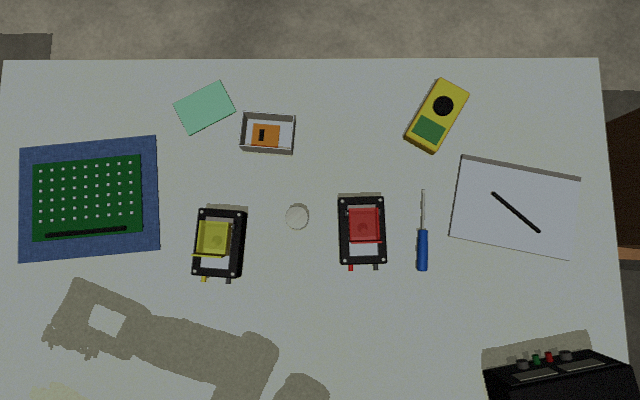

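The top view shows the red unit on the right, centred near (362,231), with its tab at about row 242 facing the robot. Yellow is on the left at about (219,243), the spool at (297,217), the screwdriver at (422,235) and the tub at (268,133). The scene view agrees. Next I'll measure the pose of the red box.

```bash
cat > h.py <<'E'
import numpy as np,cv2
def cloud(d):
    f=200/np.tan(np.radians(float(d["fov_y"]))/2)
    v,u=np.mgrid[:400,:640]; z=d["depth"]
    P=np.stack([(u-d["cx"])/f*z,(v-d["cy"])/f*z,z],-1)
    W=(P-d["t"])@d["R"]; W[z==0]=np.nan
    return W
def red(d):
    h=cv2.cvtColor(np.ascontiguousarray(d["frame"]),cv2.COLOR_RGB2HSV)
    return ((h[...,0]<8)|(h[...,0]>172))&(h[...,1]>130)&(h[...,2]>60)
E
python3 - <<'E'
from h import *
for n in("top","scene"):
    d=np.load(n+"0.npz");W=cloud(d);x,y,z=W[...,0],W[...,1],W[...,2]
    r=red(d); c=np.nanmedian(W[r&(z>.07)],0) if n=="top" else c
    print(n,"red med",c)
    near=(np.hypot(x-c[0],y-c[1])<.14)
    rt=r&near
    print(" red z pct",np.nanpercentile(z[rt],[1,10,50,90,99]))
    for lo,hi in((.045,.063),(.02,.063),(.11,.14),(.09,.105)):
        m=near&(z>lo)&(z<hi)
        if lo>.08:m&=r
        q=W[m][:,:2].astype(np.float32)
        if len(q)<5: print(lo,len(q));continue
        R=cv2.minAreaRect(q*1000); print(lo,hi,len(q),R,q.mean(0))
    bg=d["frame"].max(-1)<60
    m=near&bg&(z>.045)&(z<.063); q=W[m][:,:2].astype(np.float32); print("dark",len(q),cv2.minAreaRect(q*1000))
    # hinge lugs / tab edge line fit
    m=rt&(z>.115); q=W[m][:,:2]
    if len(q)>5: 
        u,s,vt=np.linalg.svd(q-q.mean(0)); print("tab dir",vt[0],q.mean(0),len(q))
E
```

```text
top red med [ 0.54611948 -0.16591683  0.09847128]
 red z pct [0.03387664 0.09597403 0.09837812 0.10105784 0.12984846]
0.045 0.063 2028 ((538.0286254882812, -165.74339294433594), (160.1306610107422, 110.22615051269531), 2.047653913497925) [ 0.53019166 -0.16358687]
0.02 0.063 2153 ((528.6441650390625, -125.3285903930664), (174.66127014160156, 192.9288787841797), 2.771270275115967) [ 0.528582   -0.16072045]
0.11 0.14 56 ((508.318115234375, -166.8112335205078), (3.7837564945220947, 64.85360717773438), 2.536421060562134) [ 0.5082952  -0.16869815]
0.09 0.105 945 ((549.297607421875, -165.25228881835938), (72.89332580566406, 66.2431640625), 2.3162906169891357) [ 0.5489222  -0.16511907]
dark 1476 ((537.7955322265625, -165.44482421875), (159.3415985107422, 109.7112808227539), 2.150421619415283)
tab dir [ 0.03970821 -0.99921132] [ 0.50829509 -0.16869813] 56
scene red med [ 0.54611948 -0.16591683  0.09847128]
 red z pct [0.09432073 0.09574415 0.09746785 0.09969786 0.12820519]
0.045 0.063 1378 ((540.52490234375, -164.91497802734375), (162.9369659423828, 110.55399322509766), 1.792963981628418) [ 0.5671634  -0.14805451]
0.02 0.063 1910 ((539.0059814453125, -123.65339660644531), (162.72178649902344, 193.6316680908203), 2.0896177291870117) [ 0.5721038 -0.1436915]
0.11 0.14 42 ((509.53399658203125, -164.61544799804688), (6.503108978271484, 64.76554870605469), 0.5024435520172119) [ 0.50984144 -0.16602312]
0.09 0.105 704 ((550.5231323242188, -165.13369750976562), (77.0820541381836, 67.92724609375), 1.83030366897583) [ 0.5500956  -0.16407102]
dark 979 ((540.48828125, -163.74427795410156), (162.9369659423828, 108.21141815185547), 1.792963981628418)
tab dir [-0.01476357  0.99989101] [ 0.5098414  -0.16602313] 42
```

Red box: centre (0.539, -0.1655), yaw +0.037. The tool can't tilt, so I'll turn its jaw axis along the box x and push with the back of the forward open finger. First I'll spin the tool.

{"op": "apply_moves", "data": {"commands": [[[0, 0, 0], 1], [[0, 0, 0], 1], [[0, 0, 0], 1], [[0, 0, 0], 1], [[0, 0, 0], 1], [[0, 0, 0], 1], [[0, 0, 0], 1], [[0, 0, 0], 1]], "hand": 1}}

```text
t: 0.77
ee_pos: [0.1592, 0.552, 0.2305]
tcp_rot: [0.0, 0.446, 0.895, -0.001]
force: [-0.1, -0.4, 0.9]
finger_gap: 0.0856
```

{"op": "apply_moves", "data": {"commands": [[[0, 0, 0], 1], [[0, 0, 0], 1], [[0, 0, 0], 1], [[0, 0, 0], 1], [[0, 0, 0], 1], [[0, 0, 0], 1], [[0, 0, 0], 1], [[0, 0, 0], 0.64]]}}

```text
t: 1.43
ee_pos: [0.1592, 0.5521, 0.2306]
tcp_rot: [0.0, 0.695, 0.719, -0.001]
force: [-1.0, -0.1, -0.1]
finger_gap: 0.0853
```

{"op": "apply_moves", "data": {"commands": [[[-1, 1, 0], 0], [[-1, 1, 0], 0], [[-1, 1, 0], 0], [[-1, 1, 0], 0], [[-1, 1, 0], 0], [[-1, 1, 0], 0], [[-1, 1, 0], 0], [[-1, 1, 0], 0]]}}

```text
t: 2.1
ee_pos: [0.326, 0.3975, 0.2308]
tcp_rot: [-0.0, 0.693, 0.721, -0.0]
force: [0.4, 1.4, -0.5]
finger_gap: 0.0857
```

{"op": "apply_moves", "data": {"commands": [[[-1, 1, 0], 0], [[-1, 1, 0], 0], [[-1, 1, 0], 0], [[-1, 0.8, 0], 0], [[-1, 0, 0], 0], [[-1, 0, 0], 0], [[-1, 0, 0], 0], [[-1, 0, 0], 0]]}}

```text
t: 2.77
ee_pos: [0.4072, 0.2407, 0.2306]
tcp_rot: [-0.0, 0.693, 0.721, -0.001]
force: [0.8, -0.2, 1.1]
finger_gap: 0.0854
```

{"op": "apply_moves", "data": {"commands": [[[-1, 0, 0], 0], [[-1, 0, 0], 0], [[-1, 0, 0], 0], [[-1, 0, 0], 0], [[-1, 0, 0], 0], [[-1, 0, 0], 0], [[-1, 0, 0], 0], [[-1, 0, 0], 0]]}}

```text
t: 3.43
ee_pos: [0.4133, 0.0811, 0.2308]
tcp_rot: [-0.0, 0.693, 0.721, -0.0]
force: [0.3, 1.1, 0.4]
finger_gap: 0.0857
```

{"op": "apply_moves", "data": {"commands": [[[-1, 0, 0], 0], [[-1, 0, 0], 0], [[-1, 0, 0], 0], [[-1, 0, 0], 0], [[-1, 0, 0], 0], [[-1, 0, 0], 0], [[-1, 0, 0], 0], [[-1, 0, 0], 0]]}}

```text
t: 4.1
ee_pos: [0.4195, -0.0787, 0.2309]
tcp_rot: [-0.0, 0.693, 0.721, -0.0]
force: [-0.1, 0.5, 0.4]
finger_gap: 0.0853
```

{"op": "apply_moves", "data": {"commands": [[[-1, 0, 0], 0], [[-1, 0, 0], 0], [[-1, 0, 0], 0], [[-1, 0, 0], 0], [[-0.55, -0.05, 0], 0], [[0, 0, 1], 0], [[0, 0, 1], 0], [[0, 0, 1], 0]]}}

```text
t: 4.77
ee_pos: [0.4225, -0.169, 0.1707]
tcp_rot: [0.0, 0.693, 0.72, 0.0]
force: [-0.0, -0.1, 0.9]
finger_gap: 0.0854
```

{"op": "apply_moves", "data": {"commands": [[[0, 0, 1], 0], [[0, 0, 1], 0], [[0, 0, 1], 0], [[0, 0, 0.8], 0], [[0, 0, 0], 0], [[0, 0, 0], 0], [[0, 0, 0], 0], [[0, 0, 0], 0]]}}

```text
t: 5.43
ee_pos: [0.4236, -0.1694, 0.0967]
tcp_rot: [0.001, 0.693, 0.721, 0.0]
force: [-0.6, 0.3, -0.2]
finger_gap: 0.0857
```

```bash
cat > snap.py <<'E'
import sys
from h import *
from cell import bot
k=sys.argv[1]
ims=[]
for n,(u,v) in (("scene",(300,165)),("top",(362,240))):
    d=bot.get_image(n); np.savez(f"{n}{k}.npz",**d)
    c=d["frame"][v-75:v+75,u-75:u+75,::-1]; ims.append(cv2.resize(c,(400,400),interpolation=cv2.INTER_CUBIC))
o=np.hstack(ims); o=np.clip(o*1.6,0,255).astype(np.uint8)
cv2.imwrite(f"pics/{k}.png",o)
s=bot.observe(); p=s["ee_pos"]; y=.0385; B=np.array([.539,-.1655])
e=p[:2]-B; c,n=np.cos(y),np.sin(y)
print("t",s["t"],"TCP box mm",1000*(c*e[0]+n*e[1]),1000*(-n*e[0]+c*e[1]),1000*p[2],"F",s["force"])
E
python3 snap.py a
```

```text
t 5.5333 TCP box mm -115.55968133380516 0.5391412577550464 96.59838905496885 F [0.03985742 0.70992124 0.53436101]
```

View pics/a.png

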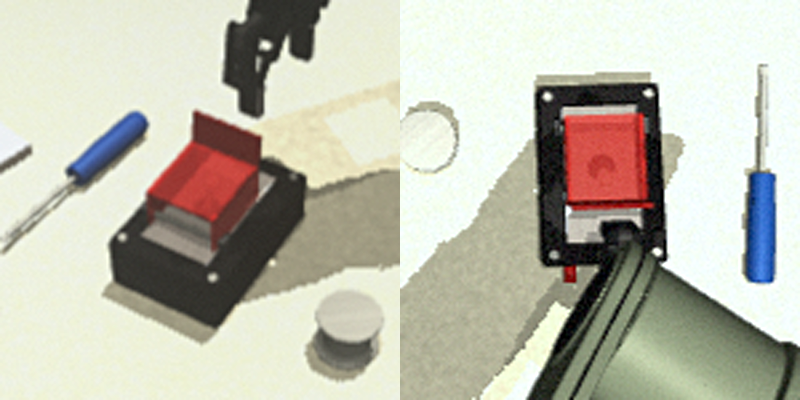

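The forward finger stands in front of the tab, at (250,100) in the left crop and (620,232) in the right. I'll measure the true tip height and leading face from depth.

```bash
cat > tip.py <<'E'
import sys
from h import *
k=sys.argv[1]; y=.0385;c,n=np.cos(y),np.sin(y)
for nm in("scene","top"):
    W=cloud(np.load(f"{nm}{k}.npz")); fr=np.load(f"{nm}{k}.npz")["frame"].astype(int)
    e=W-np.array([.539,-.1655,0]); X=1000*(c*e[...,0]+n*e[...,1]);Y=1000*(-n*e[...,0]+c*e[...,1]);Z=1000*W[...,2]
    dark=(fr.max(-1)-fr.min(-1)<25)&(fr.max(-1)<70)
    m=dark&(X<10)&(X>-110)&(abs(Y)<25)&(Z>70)&(Z<200)
    for z0 in range(70,180,10):
        b=m&(Z>=z0)&(Z<z0+10)
        if b.sum()>3: print(nm,z0,b.sum(),"x",np.percentile(X[b],[2,50,98]).round(),"y",np.percentile(Y[b],[2,98]).round(),"zmin",Z[b].min().round(1))
    r=red(np.load(f"{nm}{k}.npz"))&(abs(Y)<40)&(X>-40)&(X<80)&(Z>80)
    i=np.argsort(Z[r])[-15:]
    print(nm,"tab top: z",np.median(Z[r][i]).round(1),"x",np.median(X[r][i]).round(1))
E
python3 tip.py a
```

```text
scene 110 11 x [-70. -63. -59.] y [ 2. 13.] zmin 113.9
scene 120 30 x [-69. -61. -56.] y [-3. 12.] zmin 120.5
scene 130 30 x [-69. -61. -57.] y [-3. 13.] zmin 130.4
scene 140 11 x [-68. -64. -58.] y [ 1. 13.] zmin 140.3
scene 150 21 x [-71. -61. -42.] y [-8. 15.] zmin 151.3
scene 160 81 x [-76. -46. -39.] y [-8. 15.] zmin 160.3
scene 170 63 x [-88. -70. -42.] y [-9. 19.] zmin 170.1
scene tab top: z 127.9 x -28.9
top 150 7 x [-72. -66. -60.] y [11. 14.] zmin 152.8
top 160 23 x [-68. -52. -44.] y [-5. 13.] zmin 160.3
top 170 11 x [-77. -70. -44.] y [-8. 18.] zmin 171.0
top tab top: z 129.8 x -31.0
```

The finger face sits 58 mm ahead of the TCP and the tip about 14 mm above it. A knuckle juts a further ~18 mm ahead, starting about 45 mm above the tip. I'll go low first, so that the knuckle meets the tab from the front and not from above, then push in along the box x.

{"op": "apply_moves", "data": {"commands": [[[0, -0.5, 0], 0], [[0, 0, 0.7], 0], [[0, 0, 0.7], 0], [[0, 0, 0.3], 0], [[0, 0.3, 0], 0], [[0, 0.3, 0], 0], [[0, 0.3, 0], 0], [[0, 0, 0], 0]]}}

```text
t: 6.2
ee_pos: [0.4328, -0.1694, 0.0625]
tcp_rot: [0.002, 0.693, 0.721, 0.0]
force: [0.1, -0.1, 0.3]
finger_gap: 0.0852
```

{"op": "apply_moves", "data": {"commands": [[[0, 0.2, 0], 0], [[0, 0.2, 0], 0], [[0, 0.2, 0], 0], [[0, 0.2, 0], 0], [[0, 0.2, 0], 0], [[0, 0.2, 0], 0], [[0, 0, 0], 0], [[0, 0, 0], 0]]}}

```text
t: 6.87
ee_pos: [0.4548, -0.1676, 0.0613]
tcp_rot: [0.0, 0.693, 0.721, 0.0]
force: [-0.6, 0.3, 0.6]
finger_gap: 0.0851
```

```bash
python3 snap.py b; python3 tip.py b
```

```text
t 6.9667 TCP box mm -84.62979304607504 1.2271891553851488 61.16632254800874 F [-0.2037445   0.26293045  0.63509436]
scene 120 31 x [-45. -31.  -2.] y [-22.  18.] zmin 120.7
scene 130 70 x [-95.  -2.   1.] y [-22.  22.] zmin 130.5
scene 140 124 x [-106.  -12.    4.] y [-21.  23.] zmin 140.0
scene 150 101 x [-102.  -49.    4.] y [-7. 21.] zmin 150.0
scene 160 118 x [-94. -49. -13.] y [-8. 22.] zmin 160.0
scene 170 135 x [-69. -30. -14.] y [-8. 14.] zmin 170.0
scene tab top: z 151.5 x 2.1
top 120 6 x [-19. -12. -12.] y [-5. 14.] zmin 121.9
top 130 7 x [-18. -13. -12.] y [-8. 15.] zmin 130.1
top 140 6 x [-24. -19. -14.] y [14. 14.] zmin 141.6
top 150 5 x [-15. -15. -15.] y [ 4. 12.] zmin 154.2
top 160 5 x [-19. -16. -15.] y [-9. 14.] zmin 160.0
top 170 11 x [-23. -19. -17.] y [-9. 15.] zmin 172.2
top tab top: z 153.3 x -0.9
```

View pics/b.png

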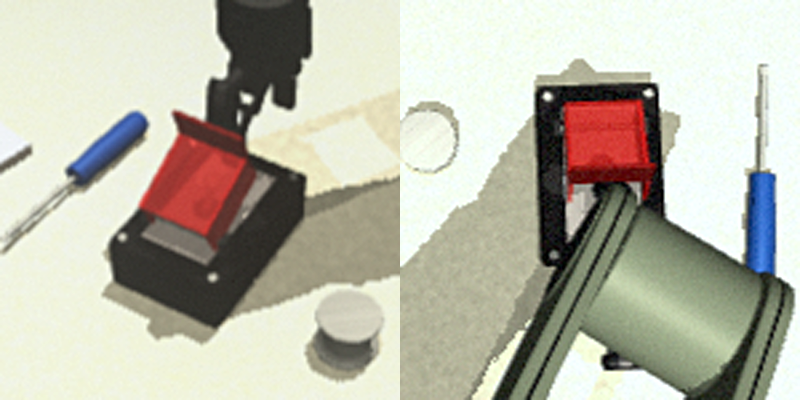

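The guard is up at about 0.41 rad (tab top at (0,152) mm in the box frame, (210,130) in the left crop), and the toggle has not been touched. Now I'll push the toggle over.

{"op": "apply_moves", "data": {"commands": [[[-0.05, 0.2, 0], 0], [[0, 0.2, 0], 0], [[0, 0.2, 0], 0], [[0, 0.2, 0], 0], [[0, 0.2, 0], 0], [[0, 0.2, 0], 0], [[0, 0.2, 0], 0], [[0, 0, 0], 0]]}}

```text
t: 7.63
ee_pos: [0.4836, -0.1675, 0.0613]
tcp_rot: [0.0, 0.693, 0.721, 0.0]
force: [-1.0, -0.1, -0.6]
finger_gap: 0.0854
```

{"op": "apply_moves", "data": {"commands": [[[0, 0.1, 0], 0], [[0, 0, 0], 0], [[0, 0, 0], 0], [[0, 0, 0], 0], [[0, 0, 0], 0], [[0, 0, 0], 0], [[0, 0, 0], 0], [[0, 0, 0], 0]]}}

```text
t: 8.3
ee_pos: [0.4846, -0.1675, 0.0614]
tcp_rot: [0.0, 0.693, 0.721, 0.0]
force: [-0.4, -0.0, -0.7]
finger_gap: 0.0856
```

```bash
python3 snap.py c; python3 tip.py c | grep -e 'scene 1[0-4]' -e tab
```

```text
t 8.4 TCP box mm -54.45739517059279 0.10846990889282378 61.32706857530232 F [-0.33320008  0.77809838 -0.70933056]
scene 100 29 x [-101.  -97.   -8.] y [-7. 12.] zmin 100.3
scene 110 27 x [-103.  -96.    3.] y [-2. 14.] zmin 110.1
scene 120 39 x [-108.   -4.    9.] y [-8. 13.] zmin 120.3
scene 130 40 x [-93. -14.  -1.] y [ 2. 18.] zmin 130.3
scene 140 55 x [-85. -24.   8.] y [-1. 19.] zmin 140.0
scene tab top: z 160.3 x 45.1
top tab top: z 162.7 x 40.8
```

View pics/c.png

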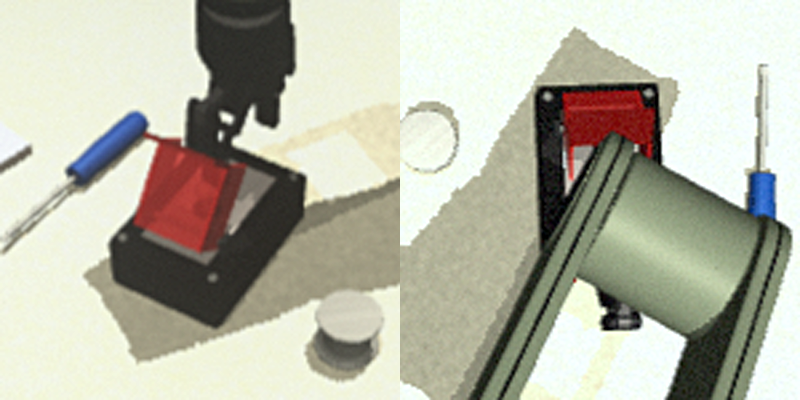

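The guard is at about 0.86 rad, with its tab top at (160,135) in the left crop. I'll creep forward in small steps and watch the force for the toggle's stop.

{"op": "apply_moves", "data": {"commands": [[[0, 0.05, 0], 0], [[0, 0.05, 0], 0], [[0, 0.05, 0], 0], [[0, 0, 0], 0], [[0, 0, 0], 0], [[0, 0, 0], 0], [[0, 0, 0], 0], [[0, 0, 0], 0]]}}

```text
t: 9.07
ee_pos: [0.4876, -0.1674, 0.0613]
tcp_rot: [0.0, 0.693, 0.721, 0.0]
force: [-0.5, -0.8, 0.3]
finger_gap: 0.085
```

{"op": "apply_moves", "data": {"commands": [[[0, 0.05, 0], 0], [[0, 0, 0], 0], [[0, 0, 0], 0], [[0, 0, 0], 0], [[0, 0, 0], 0], [[0, 0, 0], 0], [[0, 0, 0], 0], [[0, 0, 0], 0]]}}

```text
t: 9.73
ee_pos: [0.4886, -0.1673, 0.0613]
tcp_rot: [0.0, 0.693, 0.721, 0.0]
force: [-1.0, -0.3, 0.9]
finger_gap: 0.0851
```

{"op": "apply_moves", "data": {"commands": [[[0, 0.05, 0], 0], [[0, 0, 0], 0], [[0, 0, 0], 0], [[0, 0, 0], 0], [[0, 0, 0], 0], [[0, 0, 0], 0], [[0, 0, 0], 0], [[0, 0, 0], 0]]}}

```text
t: 10.4
ee_pos: [0.4895, -0.1672, 0.0613]
tcp_rot: [-0.0, 0.693, 0.721, 0.0]
force: [-1.4, -0.1, 0.7]
finger_gap: 0.0852
```

```bash
python3 snap.py d
python3 - <<'E'
from h import *
d=np.load("scened.npz")["frame"][:,:,::-1]
cv2.imwrite("pics/d2.png",np.clip(cv2.resize(d[135:215,255:355],(800,600),interpolation=cv2.INTER_CUBIC)*2.0,0,255).astype(np.uint8))
E
```

```text
t 10.5 TCP box mm -49.4981093872272 0.158208659794286 61.287767206930816 F [-1.19895791 -0.95667904 -0.07801451]
```

View pics/d2.png

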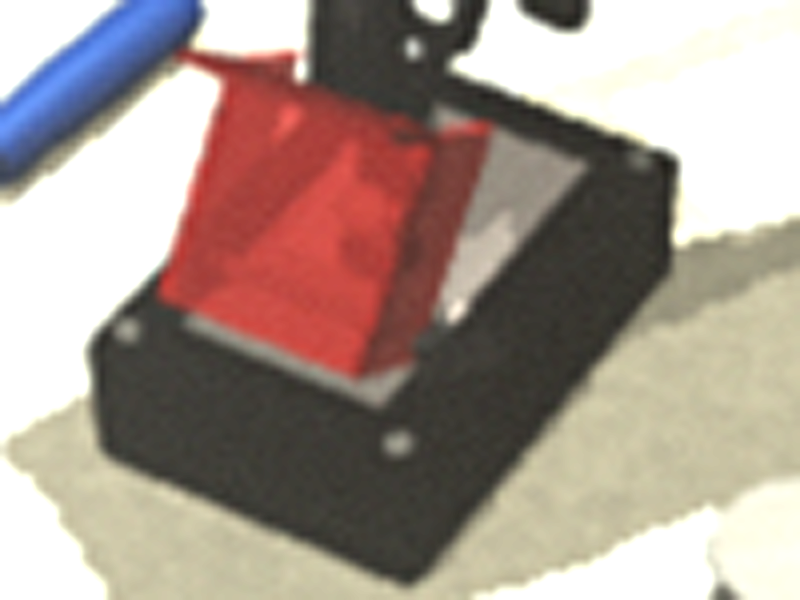

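The finger is in under the raised roof, but the ball is hidden behind the roof (around (360,190)). There's no stop force yet, so I'll keep creeping.

{"op": "apply_moves", "data": {"commands": [[[0, 0.05, 0], 0], [[0, 0, 0], 0], [[0, 0, 0], 0], [[0, 0, 0], 0], [[0, 0, 0], 0], [[0, 0, 0], 0], [[0, 0, 0], 0], [[0, 0, 0], 0]]}}

```text
t: 11.17
ee_pos: [0.4905, -0.1672, 0.0613]
tcp_rot: [-0.0, 0.693, 0.721, 0.0]
force: [-0.9, 0.0, 0.1]
finger_gap: 0.0854
```

{"op": "apply_moves", "data": {"commands": [[[0, 0.05, 0], 0], [[0, 0, 0], 0], [[0, 0, 0], 0], [[0, 0, 0], 0], [[0, 0, 0], 0], [[0, 0, 0], 0], [[0, 0, 0], 0], [[0, 0, 0], 0]]}}

```text
t: 11.83
ee_pos: [0.4909, -0.1672, 0.0612]
tcp_rot: [-0.001, 0.693, 0.721, -0.0]
force: [-4.9, -1.5, 1.0]
finger_gap: 0.0854
```

The force jumped to about 5 N and the advance stalled, so the toggle is on its stop. I'll draw straight back.

{"op": "apply_moves", "data": {"commands": [[[0, -0.3, 0], 0], [[0, -0.4, 0], 0], [[0, -0.5, 0], 0], [[0, -0.5, 0], 0], [[0, -0.5, 0], 0], [[0, -0.5, 0], 0], [[0, -0.5, 0], 0], [[0, -0.5, 0], 0]]}}

```text
t: 12.5
ee_pos: [0.4165, -0.1701, 0.0613]
tcp_rot: [0.0, 0.693, 0.721, 0.0]
force: [-0.1, -1.3, -0.3]
finger_gap: 0.0853
```

{"op": "apply_moves", "data": {"commands": [[[0, -0.7, 0], 0], [[0, -0.7, 0], 0], [[0, 0, 0], 0], [[0, 0, 0], 0], [[0, 0, 0], 0], [[0, 0, 0], 0], [[0, 0, 0], 0], [[0, 0, 0], 0]]}}

```text
t: 13.17
ee_pos: [0.3901, -0.1712, 0.0614]
tcp_rot: [0.0, 0.693, 0.721, 0.0]
force: [-0.3, -0.1, -0.7]
finger_gap: 0.0855
```

```bash
python3 snap.py e; python3 tip.py e | grep tab
python3 - <<'E'
from h import *
o=[]
for k in("0","e"):
    d=np.load(f"scene{k}.npz")["frame"][:,:,::-1]
    o.append(np.clip(cv2.resize(d[130:180,275:330],(400,364),interpolation=cv2.INTER_CUBIC)*1.7,0,255).astype(np.uint8))
cv2.imwrite("pics/e2.png",np.hstack(o))
E
```

```text
t 13.2667 TCP box mm -149.1976009561241 0.11058904296733577 61.26007466889481 F [-0.14947482  0.58012337 -0.29349638]
scene tab top: z 127.8 x -28.8
top tab top: z 130.3 x -30.3
```

View pics/e.png

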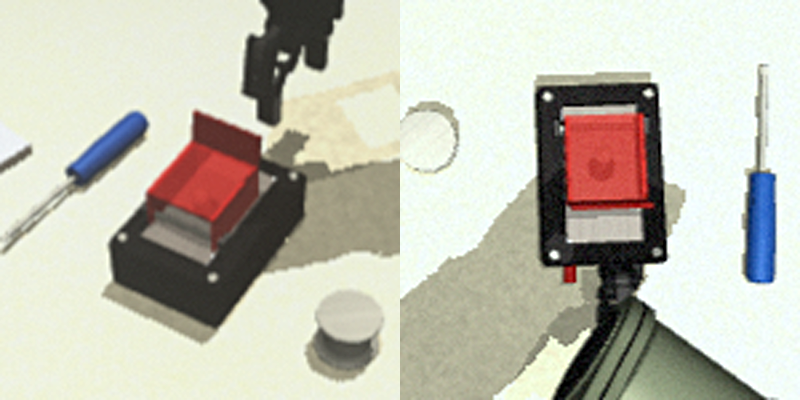

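View pics/e2.png

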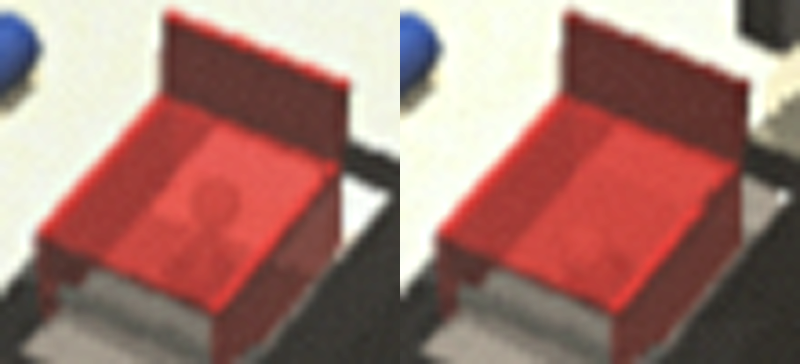

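The guard is shut again: tab top 128 mm up at x = -29, as before. In the scene crop the ball has gone from (215,200) towards the hinge, but in the top view the change is less clear. I'll compare the top crops.

Run:
```python
from h import *
o=[]
for k in("0","a","e"):
    d=np.load(f"top{k}.npz"); im=d["frame"][200:250,340:385,0].astype(np.float32)
    im=cv2.normalize(im,None,0,255,cv2.NORM_MINMAX)
    im=cv2.createCLAHE(4,(3,3)).apply(im.astype(np.uint8))
    o.append(cv2.resize(im,(260,289),interpolation=cv2.INTER_CUBIC))
    # predicted pixel of ball in off/on
    f=200/np.tan(np.radians(float(d["fov_y"]))/2)
    for bx in(-5,15):
        p=np.array([.539+bx/1000,-.1655+bx/1000*.0385,.082]); c=d["R"]@p+d["t"]
        uv=f*c[:2]/c[2]+[d["cx"],d["cy"]]; print(k,bx,((uv-[340,200])*5.78).round())
o2=[]
for k in("0","e"):
    d=np.load(f"scene{k}.npz"); im=d["frame"][135:180,280:325,0]
    im=cv2.createCLAHE(4,(3,3)).apply(im); o2.append(cv2.resize(im,(260,260),interpolation=cv2.INTER_CUBIC))
    f=200/np.tan(np.radians(float(d["fov_y"]))/2)
    for bx in(-5,15):
        p=np.array([.539+bx/1000,-.1655+bx/1000*.0385,.082]); c=d["R"]@p+d["t"]
        uv=f*c[:2]/c[2]+[d["cx"],d["cy"]]; print("scene",bx,((uv-[280,135])*5.78).round())
o2.append(np.zeros((260,260),np.uint8))
cv2.imwrite("pics/f.png",np.vstack([np.hstack(o),np.hstack(o2)]))
```

```text
0 -5 [134. 177.]
0 15 [131. 127.]
a -5 [134. 177.]
a 15 [131. 127.]
e -5 [134. 177.]
e 15 [131. 127.]
scene -5 [140. 131.]
scene 15 [114. 162.]
scene -5 [140. 131.]
scene 15 [114. 162.]
```

View pics/f.png

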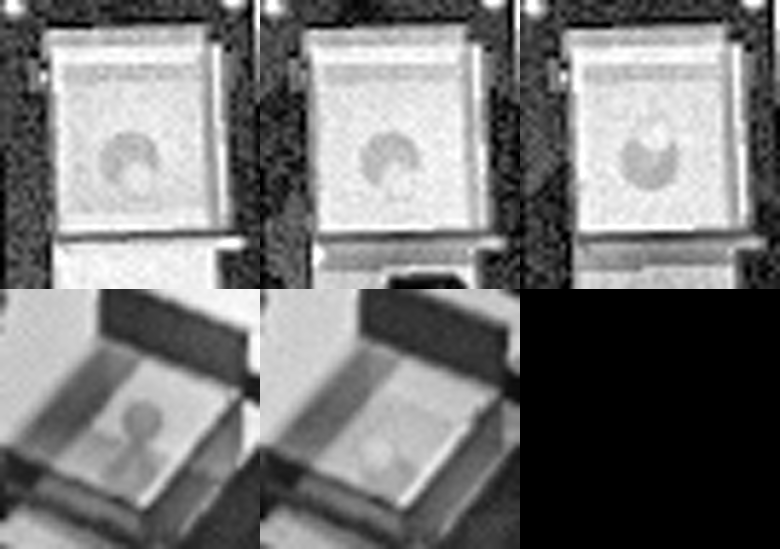

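The bright ball moved from (138,178) to (138,130) in the top crop; the predictions are row 177 for off and 127 for on. The toggle is on, the guard shut and the finger clear, so I'll hand in.

Run:
```python
from h import *
from cell import bot
a=np.load("top0.npz")["frame"].astype(int);b=np.load("tope.npz")["frame"].astype(int)
for n,(u0,u1,v0,v1) in dict(yellow=(190,250,203,235),spool=(284,310,203,230),tub=(238,298,108,156),driver=(412,432,186,274)).items():
    print(n,abs(a-b)[v0:v1,u0:u1].mean().round(1))
print(bot.sign_off())
```

```text
yellow 5.5
spool 6.6
tub 5.9
driver 6.4
the job is handed in; nothing more can be done
None
```

I switched on the red output and handed the job in at about 13 s. I used the back of the forward open finger for everything, because the moves could not tilt the tool. It ran in low and level under the guard's front edge and raised the guard to about 0.4 rad with the toggle still off. It then pushed the toggle until it hit its stop, at about 5 N. After that I drew the finger straight back and the guard dropped shut.

Last checks:
- **Toggle:** the ball moved 48 of the 50 pixels expected between off and on in the top view.
- **Guard:** the tab top is back at its closed position, 128 mm up at box x = -29 mm.
- **Clearance:** the finger stands about 60 mm in front of the guard, with only noise-level force on the tool.
- **Bystanders and yellow unit:** spool, tub, screwdriver and yellow guard showed only noise-like change between the first and last top pictures. I did not check the yellow toggle up close.

The toggle's stop came about 3 mm later than I had worked out, within measuring error. The first look at the top view left the toggle unclear: a dark collar under it looks like the ball. An enlarged, contrast-boosted crop settled it. I viewed nine pictures.

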